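Nest the empty parts tubs in the return bay

TASK

Send the empty tubs back: slide the large blue tub along the bench, without lifting it, into the yellow return bay until it is against the back fence, and nest the other two in it by size, the medium orange tub standing flat on the floor of the blue one and the small white tub standing flat inside the orange one. Set the tubs down rather than dropping them, and leave the other things on the bench alone.

Things in the scene. Friction and masses are not known exactly. Their poses are not given: they have to be found in the camera images.
- large: Large round open tub, blue plastic, no handle, loose. Outer diameter 144 at the base widening to 160 at the rim, 60 high, wall and floor 4 thick, about 0.3 kg. Origin: centre of its underside; z up.
- medium: Medium round open tub, orange plastic, loose, upright. Outer diameter 108 at the base, 120 at the rim, 75 high to the rim, wall and floor 4 thick, about 0.15 kg. On the rim, on its own +x side, an upright grip tab 10 thick (radially), 30 wide, its top 45 above the rim, its outer face 66 from the tub's axis. Origin: centre of its underside; z up.
- medium_tab (a point): Middle of the medium tub's grip tab above the rim: 61 along the tub's x axis, 100 above its underside. x points outward from the tub (across the tab's 10 mm thickness).
- small: Small round open tub, white plastic, loose, upright. Outer diameter 74 at the base, 84 at the rim, 85 high to the rim, wall and floor 4 thick, about 0.1 kg. On the rim, on its own +x side, an upright grip tab 10 thick (radially), 30 wide, its top 45 above the rim, its outer face 48 from the tub's axis. Origin: centre of its underside; z up.
- small_tab (a point): Middle of the small tub's grip tab above the rim: 43 along the tub's x axis, 110 above its underside. x points outward from the tub (across the tab's 10 mm thickness).
- bay: Return bay: yellow U-shaped fence fixed to the bench, 30 high, 190 wide inside, along its x. Its mouth faces its +y (robot's left), widening to 227 at y = 88; the back fence's inner face is at y = -76, sides straight to y = 45. Origin, on the bench: where the large tub's centre stands when it touches the back fence midway. The large tub starts about 225 out in y.
- tape: Bystander: red tape roll lying flat, outer diameter 96, 25 high. Origin: centre of its underside.
- scissors: Bystander: scissors lying flat, about 165 long, 9 high. Origin: at the pivot, on the bench.
- cleaner: Bystander: bottle of cleaner with green label, diameter 60, 160 high. Origin: centre of its underside.
- brush: Bystander: hand brush lying on the bench. Origin: on the bench under its middle.

How it is judged:
By the outcome, as a careful person would: the job done as asked, in the order asked, and still so for the second after the job is handed in, with the robot touching nothing.
It also fails if it takes over 69 s, if anything falls off the work surface, if the arm or the gripper's body presses on something with over 40 N, if the wrist force passes 120 N, or if a joint passes its speed limit or range.

ROBOT

A 6-joint arm with a two-finger parallel gripper is mounted at the origin on the work surface. World frame = base frame: x ahead of the robot, y to its left, z up, the work surface at z = 0. Lengths are in mm, angles in rad, forces in N, time in s.
With the tool pointing down it reaches from about 250 to 800 mm from the base axis. Payload 3.9 kg.
Tool frame: the origin (TCP) lies midway between the tips of the shut fingers; the grasp point (between the pads) lies bot.grasp_offset behind it (bot.grasp_offset is the distance from the TCP to the grasp point, in mm); z points along the fingers, y is the line along which they close (so a half turn about z gives the same grasp; the last joint's range is limited). The gripper opens to 85 mm and grips with 20 to 120 N. Pads are 22 mm wide; open, the fingers measure 114 mm over their backs; the gripper's body (76 mm by 85 mm) begins 54 mm behind the grasp point. The pads swing forward as they close: fully open they stand 13 mm farther back than shut.
Start: joints at [1.125, 0.26, -0.138, 1.173, 0, 1.571], TCP at [226.364, 473.682, 231.304] pointing down, gripper open.
Joint ranges: [-2.78, 2.78], [-0.83, 1.72], [-1.28, 1.37], [-1.9, 2.12], [-1.57, 1.48], [-3.14, 3.14]. Speed limits (rad/s): [2.57, 2.57, 3.14, 3.14, 3.14, 3.14].

INTERFACE

Orientations are given as a rotation vector (axis times angle).
In Python, from cell import bot, cams gives the robot as it stands.
- The arm moves only by the shell command python3 -m crank 'ROWS' [OPENING] [FORCE]. ROWS is JSON, a list of rows, each a list of 4 numbers: the shift along the tool's x, y, z each as a share of 0.03 m, from -1 to 1, then the turn about the tool's z as a share of 0.08 rad, from -1 to 1. In form: [[tx, ty, tz, yaw], ...]. A call has 1 to 10 rows; each row shifts and turns the commanded pose from where the row before left it, along the tool's axes as they then stand; what a row does not reach is not made up. A row lasts 1/10 s, in which the tool goes at most 50 mm and 8.59 degrees, less where a joint would pass 70% of its speed; a pose out of reach is approached as far as the arm can. A call with a number of a shift or a turn outside -1 to 1 is refused whole. A call with a gripper value outside its range is refused whole. OPENING is the finger opening in mm, from 0 to 85.4, set as the call begins (- or left out, the last holds). The fingers move at their own pace and stop on an object; FORCE is the grip in N (left out, the last holds). Time passes only in rows, so rows that do not move let the fingers close. It gives the time, the measured TCP pose, the force, the opening and the grip force at its end, in the units of the state.
- bot.read_state(): the state, without advancing time (a new reading comes with each control period).
- cams.camera(name): name is "side" or "top"; returns a dict with "frame" (400x640x3 uint8, red, green, blue), "camera_matrix" (3x3 intrinsics, pixels), "view" (4x4, takes a point from world to camera coordinates). Camera axes: x right, y down, z forward; pixel columns grow to the right and rows downward; lengths in mm; the calibration is good to about 2 mm. A picture is of the moment at which its call begins. There is no depth.
- bot.close_job(): hands the job in; it is judged then, once.
The state is a dict: "clock": time; "joints": joint angles; "joint_velocities": joint speeds; "effort": joint torques, N m; "eef_pos": TCP position; "eef_rot": TCP orientation; "wrist_force": force on the tool from outside, world axes, zero at the start; "moment": the same for the moment, N m; "width": finger opening in mm; "grip_force": force on a finger pad.
Only numpy, scipy, OpenCV 4.12 (cv2) and the standard library are available. Lean on these libraries where they do the work, as an engineer would, in place of code of your own. Each camera call takes 0.05 s, during which the arm holds its last target. There are 200 camera calls.

## Working session

There is one attempt and no reset: what is moved stays moved. The work goes in short steps, Python scripts to look and compute and a shell command to move; the robot and the scene stay as the last step left them, time stands still between calls to the robot, and variables do not carry over. Pictures are saved under pics/ and viewed, at most 13 in all, crops included, and the job is handed in when it is done.

```bash
mkdir -p pics; ls
python3 - <<'E'
from cell import bot,cams
import cv2,numpy as np
for n in("side","top"):
    c=cams.camera(n); cv2.imwrite(f"pics/{n}0.png",c["frame"][:,:,::-1]); np.savez(f"{n}.npz",K=c["camera_matrix"],V=c["view"])
    print(n,c["camera_matrix"].round(1).tolist(),np.round(c["view"],3).tolist())
s=bot.read_state();print(s["eef_pos"],s["eef_rot"],bot.grasp_offset,s["clock"],s["width"])
E
```

```text
pics
side [[403.8, 0.0, 322.7], [0.0, 403.8, 200.5], [0.0, 0.0, 1.0]] [[0.843, -0.537, -0.019, -512.144], [-0.352, -0.525, -0.775, 234.844], [0.406, 0.66, -0.632, 980.092], [0.0, 0.0, 0.0, 1.0]]
top [[505.6, 0.0, 317.5], [0.0, 505.6, 196.1], [0.0, 0.0, 1.0]] [[-0.0, -1.0, -0.009, -60.694], [-0.987, 0.002, -0.164, 582.835], [0.164, 0.009, -0.986, 1387.441], [0.0, 0.0, 0.0, 1.0]]
[226.09821058 473.11844505 230.54948039] [-6.94391481e-01 -3.06349131e+00  2.72181340e-03] 18.700000000000003 0.1 85.42605123498936
```

View pics/top0.png

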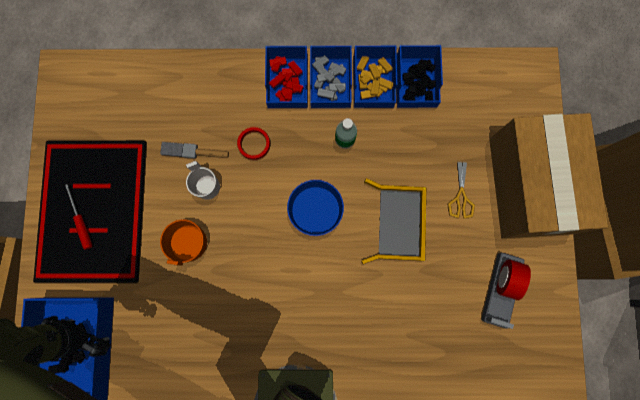

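View pics/side0.png

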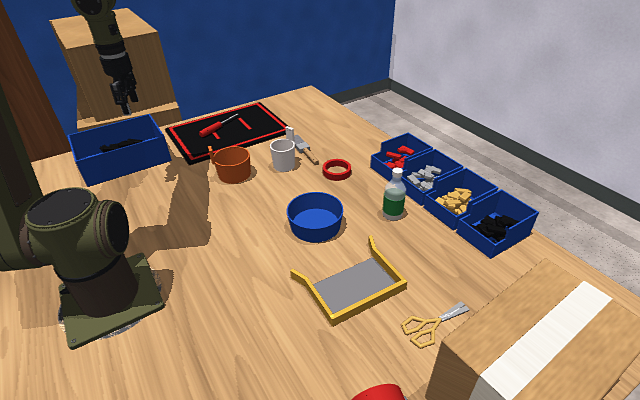

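Top view: the blue tub is at about (315,207), the orange at (184,241) with its tab near (175,260), the white at (203,182) with its tab near (192,166), and the bay mouth faces left at x≈370. The side view agrees. I'll enlarge both next.

```bash
cat > h.py <<'E'
import numpy as np,cv2
def load(n): d=np.load(f"{n}.npz"); return d["K"],d["V"]
def proj(n,P):
    K,V=load(n); p=np.atleast_2d(P)@V[:3,:3].T+V[:3,3]; q=p@K.T; return (q[:,:2]/q[:,2:]).round(1)
def back(n,u,v,z):
    K,V=load(n); R=V[:3,:3]; d=R.T@np.linalg.solve(K,[u,v,1]); c=-R.T@V[:3,3]; return (c+d*(z-c[2])/d[2]).round(1)
def ring(x,y,z,r,n=48):
    t=np.linspace(0,2*np.pi,n); return np.c_[x+r*np.cos(t),y+r*np.sin(t),0*t+z]
E
python3 - <<'E'
import cv2
from h import *
a=cv2.imread("pics/top0.png")
cv2.imwrite("pics/top0a.png",cv2.resize(a[145:275,145:265],None,fx=5,fy=4.6,interpolation=cv2.INTER_CUBIC)) if 0 else None
c1=cv2.resize(a[150:270,150:230],None,fx=5,fy=5,interpolation=cv2.INTER_CUBIC)
b=cv2.imread("pics/side0.png")
c2=cv2.resize(b[120:200,200:308],None,fx=3.6,fy=3.6,interpolation=cv2.INTER_CUBIC)
o=np.zeros((600,790,3),np.uint8); o[:,:400]=c1; o[:288,400:400+389]=c2[:288,:389]
cv2.imwrite("pics/c0.png",o)
# blue rim by color
hsv=cv2.cvtColor(a,cv2.COLOR_BGR2HSV)
m=cv2.inRange(hsv,(100,120,50),(125,255,255)); m[:170]=0;m[245:]=0;m[:,:270]=0;m[:,360:]=0
y,x=np.nonzero(m);print("blue bbox",x.min(),x.max(),y.min(),y.max())
m=cv2.inRange(hsv,(5,180,60),(14,255,255)); m[:205]=0;m[280:]=0;m[:,:150]=0;m[:,215:]=0
y,x=np.nonzero(m);print("or bbox",x.min(),x.max(),y.min(),y.max())
for n,u,v,z in[("blue",315.5,207,60),("or",184,241,75),("wh",203,181,85),("bay fence r",424.5,224,30),("bay top inner",424,190,30),("bay bot",424,258,30),("ortab",176,260,120),("whtab",192,166,130)]: print(n,back("top",u,v,z))
E
```

```text
blue bbox 287 343 180 235
or bbox 160 206 219 264
blue [549.7 -55.7  60. ]
or [453.7 305.7  75. ]
wh [619.7 257.1  85. ]
bay fence r [ 504.7 -365.2   30. ]
bay top inner [ 602.9 -367.2   30. ]
bay bot [ 408.7 -360.4   30. ]
ortab [400.1 312.4 120. ]
whtab [652.2 277.7 130. ]
```

View pics/c0.png

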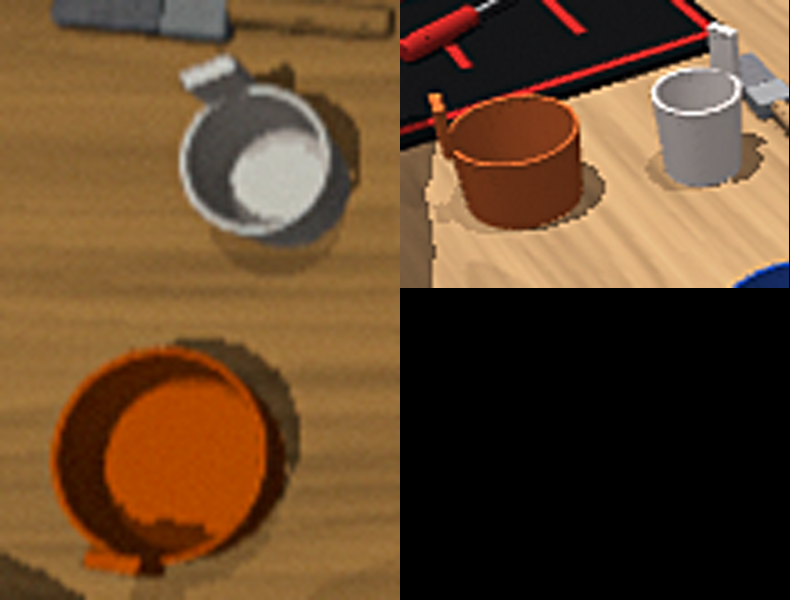

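Enlarged: orange rim centre is at top px (182.3,241.6) with the tab top at (172.4,262). White rim centre is at (201.2,182.2) with the tab top at (191.8,164.6). In the side view, orange is rim (231.7,156.1), tab (210.3,147.2) and white is rim (282.4,145.6), tab (289.7,128.3).

Run:
```python
from h import *
from scipy.optimize import least_squares
def fit(h,ro,obs):
    def f(p):
        x,y,t=p; out=[]
        for n in("top","side"):
            rp=proj(n,ring(x,y,h,ro)); 
            K,V=load(n)
            c=(rp.min(0)+rp.max(0))/2
            tp=proj(n,[x+(ro+1)*np.cos(t),y+(ro+1)*np.sin(t),h+45])[0]
            out+=list(c-obs[n][0])+list(tp-obs[n][1])
        return np.array(out)
    best=min((least_squares(f,[x0,y0,t0],diff_step=1e-3) for t0 in np.arange(-3,3.2,.7) for x0,y0 in [(530,280)]),key=lambda r:r.cost)
    print(best.x.round(3),best.fun.round(1))
fit(75,60,{"top":[(182.3,241.6),(172.4,262)],"side":[(231.7,156.1),(210.3,147.2)]})
fit(85,42,{"top":[(201.2,182.2),(191.8,164.6)],"side":[(282.4,145.6),(289.7,128.3)]})
a=cv2.imread("pics/top0.png")
# blue fit via bbox with rim
print("blue back",back("top",315.3,207.7,60), proj("top",ring(550,-55,60,80)).min(0),proj("top",ring(550,-55,60,80)).max(0))
from cell import bot
R=cv2.Rodrigues(np.array(bot.read_state()["eef_rot"]))[0];print(R.round(3))
o=np.zeros((600,790,3),np.uint8)
o[:500,:390]=cv2.resize(a[170:270,355:433],None,fx=5,fy=5,interpolation=cv2.INTER_CUBIC)
b=cv2.imread("pics/side0.png"); o[:400,390:790]=cv2.resize(b[230:330,285:410],None,fx=3.2,fy=4,interpolation=cv2.INTER_CUBIC)
cv2.imwrite("pics/c1.png",o)
```

```text
[453.819 310.563  -3.34 ] [-0.1 -0.5 -0.3  0.3 -0.1  0.1  0.   0.7]
[6.17700e+02 2.59348e+02 4.94000e-01] [ 0.9 -0.4 -0.5  0.2  0.7 -0.2 -0.5 -0.7]
blue back [547.7 -55.1  60. ] [286.7 178.9] [343.8 235.3]
[[-0.902  0.431 -0.001]
 [ 0.431  0.902 -0.002]
 [-0.    -0.002 -1.   ]]
```

View pics/c1.png

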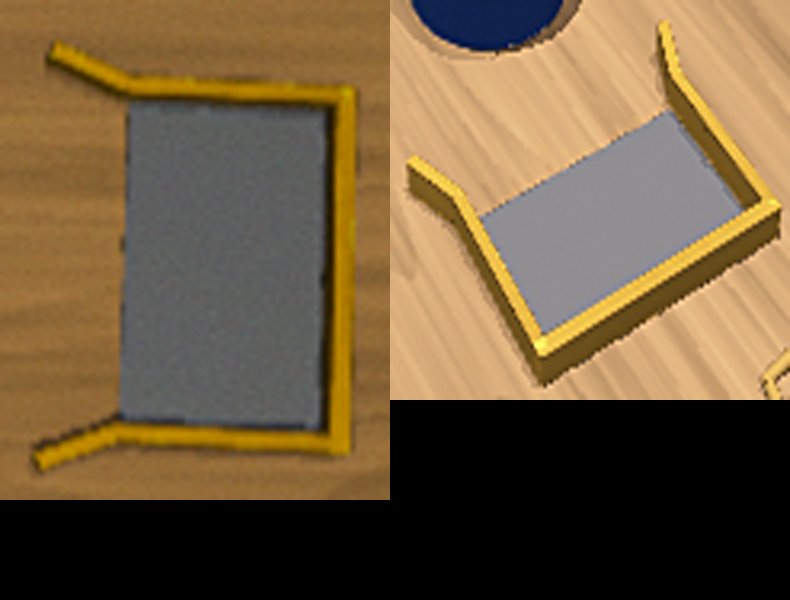

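Bay: inner back-fence corners (top edge) are at top px (421.2,190.6) and (420.6,256.4). The straight sides end near (380.8,190) and (379,254).

```bash
python3 - <<'E'
from h import *
for u,v in[(421.2,190.6),(420.6,256.4),(365.6,179.5),(363,262.5)]: print(back("top",u,v,30))
print("side corners",back("side",285+(750-390)/3.2,230+207/4,30),back("side",285+(543-390)/3.2,230+340/4,30))
E
python3 -m crank '[[0,0,0,1],[0,0,0,1],[0,0,0,1],[0,0,0,1],[0,0,0,1],[0,0,0,1],[0,0,0,1],[0,0,0,1],[0,0,0,1],[0,0,0,1]]' 50
python3 -m crank '[[0,0,0,1],[0,0,0,1],[0,0,0,1],[0,0,0,1],[0,0,0,0.06],[0,0,0,0]]'
```

```text
[ 601.2 -359.1   30. ]
[ 413.2 -351.    30. ]
[ 634.  -199.9   30. ]
[ 396.3 -188.9   30. ]
side corners [ 589.6 -360.9   30. ] [ 409.2 -353.9   30. ]
clock: 1.1
eef_pos: [226.2, 473.3, 230.8]
eef_rot: [1.837, 2.548, -0.002]
wrist_force: [-0.4, 0.5, 0.6]
width: 49.6
grip_force: 0.0
clock: 1.7
eef_pos: [226.3, 473.5, 231.0]
eef_rot: [2.219, 2.223, -0.001]
wrist_force: [-0.5, 0.6, 0.3]
width: 50.0
grip_force: 0.0
```

Bay yaw is ≈ -0.043 and its origin ≈ (510.5,-279). The tub sits 225 out, which matches the given figure, and 28 off to the side. I'll drag it from inside with the two fingers spread against the -y wall.

```bash
python3 -m crank '[[-0.5,0.3,0,0],[-0.913,0.537,0,0],[-0.913,0.537,0,0],[-0.913,0.537,0,0],[-0.913,0.537,0,0],[-0.913,0.537,0,0],[-0.913,0.537,0,0],[-0.913,0.537,0,0],[-0.913,0.537,0,0],[-0.913,0.537,0,0]]' | grep -E "clock|pos|force"
python3 -m crank '[[-0.913,0.537,0,0],[-0.913,0.537,0,0],[-0.913,0.537,0,0],[-0.913,0.537,0,0],[-0.913,0.537,0,0],[-0.913,0.537,0,0],[-0.913,0.537,0,0],[-0.913,0.537,0,0],[-0.913,0.537,0.5,0],[-0.8,0.537,0.5,0]]' | grep -E "clock|pos|force"
python3 -m crank '[[-0.5,0.237,0.8,0],[0,0,1,0],[0,0,1,0],[0,0,0.8,0],[0,0,0,0]]'| grep -E "clock|pos|force"
python3 - <<'E'
from cell import cams;import cv2
a=cams.camera("side")["frame"][:,:,::-1]
cv2.imwrite("pics/s1.png",cv2.resize(a[100:300,220:420],None,fx=3,fy=3))
E
```

```text
clock: 2.7
eef_pos: [380.6, 210.0, 231.4]
wrist_force: [1.1, 0.2, 0.6]
grip_force: 0.0
clock: 3.7
eef_pos: [541.8, -60.6, 201.4]
wrist_force: [0.6, 0.4, -0.1]
grip_force: 0.0
clock: 4.2
eef_pos: [544.8, -73.6, 90.0]
wrist_force: [-0.1, 0.6, 0.5]
grip_force: 0.0
```

View pics/s1.png

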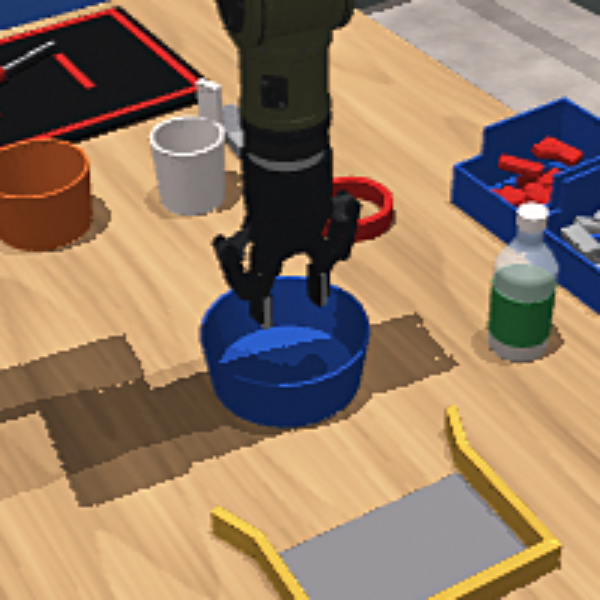

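Fingers are over the tub, centred at about (290,305) in the crop, and clear of the rim. I'll lower inside and start dragging.

```bash
python3 -m crank '[[0,0.06,0.8,0],[0,0.06,0.8,0],[0,0,0.6,0],[0,0,0.25,0],[-0.4,0,0,0],[-0.4,0,0,0],[-0.2,0,0,0],[0,0,0,0]]' | grep -E "clock|pos|force"
python3 -m crank '[[-0.2,-0.033,0,0],[-0.3,-0.05,0,0],[-0.4,-0.067,0,0],[-0.4,-0.067,0,0],[-0.4,-0.067,0,0],[-0.4,-0.067,0,0],[-0.4,-0.067,0,0],[-0.4,-0.067,0,0],[-0.4,-0.067,0,0],[-0.4,-0.067,0,0]]' | grep -E "clock|pos|force"
python3 - <<'E'
from cell import cams;import cv2
a=cams.camera("top")["frame"][:,:,::-1]
cv2.imwrite("pics/t1.png",cv2.resize(a[150:290,270:450],None,fx=4,fy=4))
E
```

```text
clock: 5.05
eef_pos: [553.2, -104.9, 21.0]
wrist_force: [0.1, -0.0, 0.2]
grip_force: 0.0
clock: 6.05
eef_pos: [533.5, -215.3, 19.8]
wrist_force: [0.7, 1.6, 1.9]
grip_force: 1.3
```

View pics/t1.png

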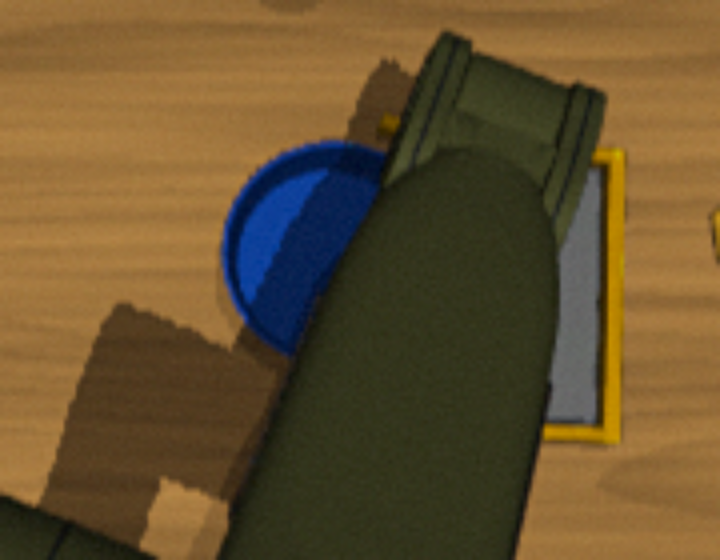

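The tub's left edge is now at px 325.5, so it has moved about 108 mm with the fingers and sits near (534,-163). I'll carry on to the fence, slowing at the end.

```bash
python3 -m crank '[[-0.4,-0.09,0,0],[-0.4,-0.09,0,0],[-0.4,-0.09,0,0],[-0.4,-0.09,0,0],[-0.4,-0.09,0,0],[-0.4,-0.09,0,0],[-0.4,-0.09,0,0],[-0.4,-0.09,0,0],[-0.2,-0.04,0,0],[-0.1,-0.02,0,0]]' | grep -E "clock|pos|force"
for i in 1 2 3 4 5 6; do python3 -m crank '[[-0.07,0,0,0],[-0.07,0,0,0]]' | grep -E "pos|wrist"; done
```

```text
clock: 7.1
eef_pos: [510.1, -320.1, 19.8]
wrist_force: [-0.6, 1.8, 0.0]
grip_force: 0.5
eef_pos: [510.3, -323.2, 19.8]
wrist_force: [-0.6, 1.7, -0.2]
eef_pos: [510.4, -327.5, 19.8]
wrist_force: [0.9, 0.9, 0.7]
eef_pos: [510.4, -331.9, 19.8]
wrist_force: [0.6, 0.6, 0.1]
eef_pos: [510.2, -333.3, 19.6]
wrist_force: [1.3, 11.6, 5.0]
eef_pos: [510.0, -333.7, 19.6]
wrist_force: [2.2, 19.1, 8.3]
eef_pos: [509.9, -334.0, 19.6]
wrist_force: [2.4, 28.5, 13.6]
```

Fence contact at TCP y≈-333, as predicted. I'll back off, lift clear, take a look and go to the orange tab.

```bash
python3 -m crank '[[0.2,0,0,0],[0.4,0,0,0],[0.5,0,0,0],[0.2,0,-0.3,0],[0,0,-1,0],[0,0,-1,0],[0,0,-1,0],[0,0,-1,0],[0,0,-1,0],[0.5,-0.1,-0.5,0]]' | grep -E "clock|pos|force"
python3 -m crank '[[0.9,-0.16,0,0],[0.95,-0.18,0,0],[0.95,-0.18,0,0],[0.95,-0.18,0,0],[0.95,-0.18,0,0],[0.95,-0.18,0,0],[0.95,-0.18,0,0],[0.95,-0.18,0,0],[0.95,-0.18,0,0],[0.95,-0.18,0,0]]' | grep -E "clock|pos|force"
python3 -m crank '[[0.95,-0.18,0,0],[0.95,-0.18,0,0],[0.95,-0.18,0,0],[0.95,-0.18,0,0],[0.95,-0.18,0,0],[0.95,-0.18,0,0],[0.95,-0.18,0,0],[0.95,-0.18,0,0],[0.95,-0.18,0,0],[0.5,-0.18,0,0]]' | grep -E "clock|pos|force"
python3 - <<'E'
from cell import cams;import cv2
from h import *
a=cams.camera("top")["frame"][:,:,::-1]
cv2.imwrite("pics/t2full.png",a)
hsv=cv2.cvtColor(a,cv2.COLOR_BGR2HSV)
m=cv2.inRange(hsv,(100,120,50),(125,255,255)); m[:170]=0;m[275:]=0;m[:,:330]=0;m[:,460:]=0
y,x=np.nonzero(m);print("blue",x.min(),x.max(),y.min(),y.max())
for c in[(510,-279),(510,-284)]:
  r=proj("top",ring(*c,60,80));print(c,r.min(0),r.max(0))
E
```

```text
clock: 9.3
eef_pos: [509.1, -292.4, 197.4]
wrist_force: [0.4, 0.1, 0.5]
grip_force: 0.0
clock: 10.3
eef_pos: [452.4, -5.3, 193.5]
wrist_force: [1.0, -0.5, 0.1]
grip_force: 0.0
clock: 11.3
eef_pos: [398.4, 266.5, 193.5]
wrist_force: [-0.5, 0.5, -0.8]
grip_force: 0.0
blue 367 423 193 249
(510, -279) [366.9 192.7] [424.4 249.7]
(510, -284) [368.7 192.7] [426.2 249.7]
```

Blue tub centre is ≈ (510,-278), touching the fence. Next, the orange tab.

```bash
python3 -m crank '[[0.9,-0.05,0,0],[0.8,-0.05,0,0],[0.1,-0.05,0,0],[0,0,0,0.9],[0,0,0,0.9],[0,0,0,0.675],[0,0,0.5,0],[0,0,0.5,0],[0,0,0,0],[0,0,0,0]]' | grep -vE "force"
python3 - <<'E'
from cell import cams,bot;import cv2
from h import *
s=bot.read_state();R=cv2.Rodrigues(np.array(s["eef_rot"]))[0]
d=np.array([394,322.6])-s["eef_pos"][:2];print("rows units",d@R[:2,0]/30,d@R[:2,1]/30,s["eef_pos"],np.arctan2(R[1,1],R[0,1]))
a=cams.camera("side")["frame"][:,:,::-1]
cv2.imwrite("pics/s2.png",cv2.resize(a[80:200,170:310],None,fx=4,fy=4))
E
```

```text
clock: 12.35
eef_pos: [394.6, 317.5, 163.7]
eef_rot: [2.43, 1.991, -0.002]
width: 50.1
rows units 0.16119978029111773 -0.05388926652911382 [394.63288536 317.54035941 163.73647698] -0.1981824950925801
```

View pics/s2.png

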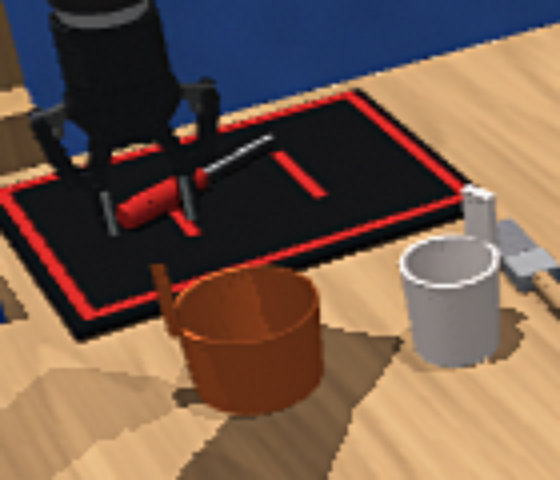

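The fingers (tips at about (112,232) and (192,218)) straddle the orange tab (157,268). I'll go down and grip.

```bash
python3 -m crank '[[0.16,-0.05,0.6,0],[0,0,0.8,0],[0,0,0.8,0],[0,0,0.42,0],[0,0,0,0]]' | grep -E "pos|force"
python3 -m crank '[[0,0,0,0],[0,0,0,0],[0,0,0,0],[0,0,0,0],[0,0,0,0],[0,0,0,0]]' 0 40 | grep -E "clock|pos|force|width"
python3 -m crank '[[0,0,-0.2,0],[0,0,-0.4,0],[0,0,-0.6,0],[0,0,-0.8,0],[0,0,-0.8,0],[0,0,-0.4,0],[0,0,0,0]]' | grep -E "clock|pos|force|width"
```

```text
eef_pos: [393.9, 322.6, 84.2]
wrist_force: [0.0, -0.6, 0.2]
grip_force: 0.0
clock: 13.5
eef_pos: [395.8, 324.3, 86.5]
wrist_force: [-0.4, 0.3, 6.2]
width: 9.6
grip_force: 40.5
clock: 14.2
eef_pos: [395.7, 324.2, 182.7]
wrist_force: [-0.1, 0.0, -1.6]
width: 9.5
grip_force: 39.3
```

```bash
python3 -m crank '[[-0.4,0.12,0,0],[-0.7,0.21,0,0],[-0.9,0.27,0,0],[-0.9,0.27,0,0],[-0.9,0.27,0,0],[-0.9,0.27,0,0],[-0.9,0.27,0,0],[-0.9,0.27,0,0],[-0.9,0.27,0,0],[-0.9,0.27,0,0]]' | grep -E "clock|pos|force"
python3 -m crank '[[-0.9,0.27,0,0],[-0.9,0.27,0,0],[-0.9,0.27,0,0],[-0.9,0.27,0,0],[-0.9,0.27,0,0],[-0.9,0.27,0,0],[-0.9,0.27,0,0],[-0.9,0.27,0,0],[-0.9,0.27,0,0],[-0.7,0.21,0,0]]' | grep -E "clock|pos|force"
python3 -m crank '[[-0.7,0.21,0,0],[-0.4,0.12,0,0],[0,0,0,0],[0,0,0,0],[0,0,0,0]]' | grep -E "clock|pos|force"
python3 - <<'E'
from cell import cams,bot;import cv2
from h import *
s=bot.read_state();R=cv2.Rodrigues(np.array(s["eef_rot"]))[0]
T=np.array([510,-278])-61*R[:2,1]
d=T-s["eef_pos"][:2];print("rows units",d@R[:2,0]/30,d@R[:2,1]/30,s["eef_pos"],T)
a=np.ascontiguousarray(cams.camera("side")["frame"][:,:,::-1])
o=cv2.resize(a[180:330,260:410],None,fx=4,fy=4)
cv2.imwrite("pics/s3.png",o)
c=s["eef_pos"][:2]+61*R[:2,1]; z=s["eef_pos"][2]-86.5+75
r=proj("side",ring(*c,z,60));print("pred rim",r.min(0),r.max(0))
E
```

```text
clock: 15.2
eef_pos: [417.2, 62.6, 179.6]
wrist_force: [0.5, -0.4, -0.9]
grip_force: 39.2
clock: 16.2
eef_pos: [442.8, -211.3, 179.4]
wrist_force: [1.2, -0.0, -1.8]
grip_force: 39.3
clock: 16.7
eef_pos: [447.4, -243.0, 180.8]
wrist_force: [1.1, 0.8, -0.5]
grip_force: 39.3
rows units -0.7378359383990785 0.23993325517941458 [ 447.44932049 -242.95239159  180.82127591] [ 450.17845383 -266.06787113]
pred rim [318.  209.4] [371.3 245.8]
```

View pics/s3.png

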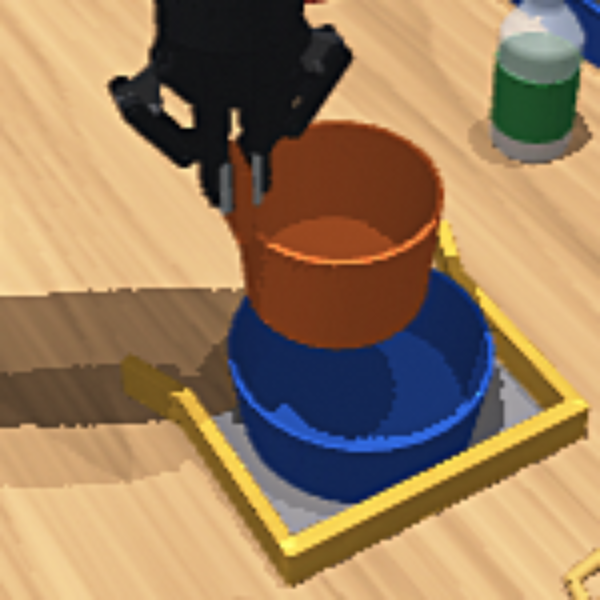

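The orange tub hangs level, its rim within about 1 px of prediction (right edge at crop x≈443, bottom at y≈265). I'll centre and lower it.

```bash
python3 -m crank '[[-0.4,0.12,0,0],[-0.34,0.12,0.3,0],[0,0,0.5,0],[0,0,0.5,0],[0,0,0.5,0],[0,0,0.5,0],[0,0,0.2,0],[0,0,0,0],[0,0,0,0]]' | grep -E "clock|pos|force"
for i in 1 2 3 4 5 6; do python3 -m crank '[[0,0,0.07,0],[0,0,0,0]]' | grep -E "pos|wrist"; done
```

```text
clock: 17.65
eef_pos: [451.1, -267.7, 106.4]
wrist_force: [0.6, 0.2, -1.8]
grip_force: 39.3
eef_pos: [451.2, -267.5, 104.6]
wrist_force: [-0.1, 0.0, -1.3]
eef_pos: [450.8, -267.2, 102.0]
wrist_force: [0.5, 0.1, -2.3]
eef_pos: [450.6, -267.1, 99.7]
wrist_force: [-0.0, -0.3, -2.1]
eef_pos: [450.6, -267.1, 97.5]
wrist_force: [-0.7, -0.3, -1.9]
eef_pos: [450.6, -267.1, 95.4]
wrist_force: [-0.3, 0.4, -2.3]
eef_pos: [450.7, -267.1, 93.3]
wrist_force: [0.4, -0.7, -3.0]
```

```bash
for i in 1 2 3 4; do python3 -m crank '[[0,0,0.05,0],[0,0,0,0]]' | grep -E "pos|wrist"; done
```

```text
eef_pos: [450.7, -267.2, 91.9]
wrist_force: [0.5, -0.1, -1.7]
eef_pos: [451.0, -267.3, 90.7]
wrist_force: [-0.1, 0.9, -1.6]
eef_pos: [451.0, -267.5, 90.5]
wrist_force: [-2.8, 1.4, 8.4]
eef_pos: [451.0, -267.5, 90.5]
wrist_force: [-5.6, 1.6, 18.9]
```

Seated at TCP z 90.5, as predicted. I'll release and go to the white tub.

```bash
python3 -m crank '[[0,0,-0.08,0],[0,0,0,0],[0,0,0,0]]' | grep -E "pos|force"
python3 -m crank '[[0,0,0,0],[0,0,0,0],[0,0,0,0],[0,0,0,0]]' 50 | grep -E "pos|force|width"
python3 -m crank '[[0,0,-0.3,0],[0,0,-0.6,0],[0,0,-1,-0.3],[0,0,-1,-1],[0,0,-0.8,-1],[0,0,0,-1],[0,0,0,-1],[0,0,0,-1],[0,0,0,-1],[0,0,0,-1]]' | grep -E "clock|pos|force"
python3 -m crank '[[0,0,0,-1],[0,0,0,-0.35],[0.4,0.46,0,0],[0.8,0.915,0,0],[0.8,0.915,0,0],[0.8,0.915,0,0],[0.8,0.915,0,0],[0.8,0.915,0,0],[0.8,0.915,0,0],[0.8,0.915,0,0]]' | grep -E "clock|pos|force"
python3 -m crank '[[0.8,0.915,0,0],[0.8,0.915,0,0],[0.8,0.915,0,0],[0.8,0.915,0,0],[0.8,0.915,0,0],[0.8,0.915,0,0],[0.8,0.915,0,0],[0.4,0.46,0,0],[0,0,0,0],[0,0,0,0]]' | grep -E "clock|pos|force"
python3 - <<'E'
from cell import cams,bot;import cv2
from h import *
s=bot.read_state();R=cv2.Rodrigues(np.array(s["eef_rot"]))[0]
d=np.array([655.6,279.7])-s["eef_pos"][:2];print("rows units",d@R[:2,0]/30,d@R[:2,1]/30,s["eef_pos"],np.arctan2(R[1,1],R[0,1]))
print("tab px",proj("side",[655.6,279.7,130]),proj("top",[655.6,279.7,130]))
a=cams.camera("side")["frame"][:,:,::-1];t=cams.camera("top")["frame"][:,:,::-1]
o=np.zeros((480,800,3),np.uint8); o[:,:400]=cv2.resize(a[80:200,240:340],None,fx=4,fy=4); o[:,400:]=cv2.resize(t[150:270,340:440],None,fx=4,fy=4)
cv2.imwrite("pics/s4.png",o)
E
```

```text
eef_pos: [451.1, -267.7, 90.6]
wrist_force: [-2.1, -1.2, 6.5]
grip_force: 40.4
eef_pos: [450.7, -267.1, 89.7]
wrist_force: [-0.5, -0.0, -0.3]
width: 50.0
grip_force: 0.0
clock: 21.35
eef_pos: [450.8, -267.2, 201.7]
wrist_force: [-0.2, 0.3, 0.1]
grip_force: 0.0
clock: 22.35
eef_pos: [547.1, -9.6, 201.5]
wrist_force: [1.2, -0.9, 0.3]
grip_force: 0.0
clock: 23.35
eef_pos: [642.4, 244.9, 200.8]
wrist_force: [0.2, -0.5, 0.2]
grip_force: 0.0
rows units 0.8113302503162462 0.9379760157221633 [642.37622386 244.92381064 200.81427748] 0.49430102406300475
tab px [[289.2 127.6]] [[191.3 164.8]]
```

View pics/s4.png

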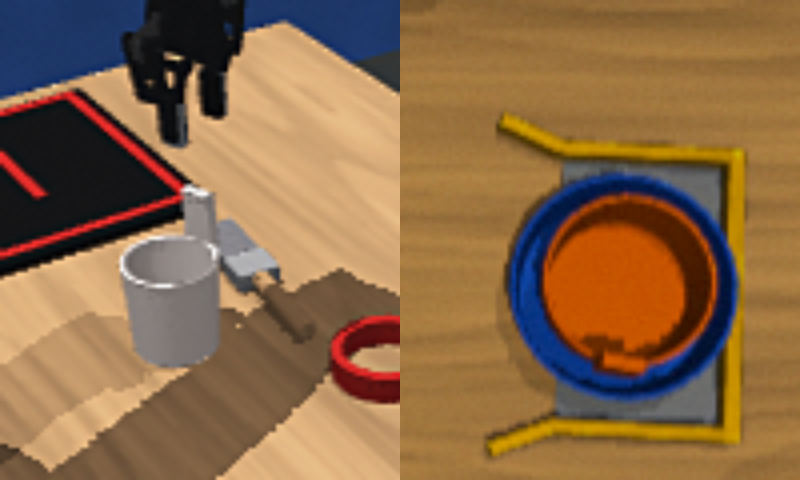

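The orange tub stands in the blue one (rim centre at top px ≈ (397.5,221)) and blue is against the fence. The gripper is just short of the white tab (side px ≈ (289,128)).

```bash
python3 -c "
from h import *
print(back('top',397.5,221,79),back('top',396,220.6,60))"
python3 -m crank '[[0.4,0.47,0,0],[0.41,0.47,0,0],[0,0,0.3,0],[0,0,0.8,0],[0,0,0.8,0],[0,0,0.8,0],[0,0,0.6,0],[0,0,0.26,0],[0,0,0,0]]' | grep -E "pos|force"
python3 -m crank '[[0,0,0,0],[0,0,0,0],[0,0,0,0],[0,0,0,0],[0,0,0,0],[0,0,0,0]]' 0 40 | grep -E "clock|pos|force|width"
python3 -m crank '[[0,0,-0.2,0],[0,0,-0.4,0],[0,0,-0.6,0],[0,0,-0.8,0],[0,0,-0.8,0],[0,0,-0.8,0],[0,0,-0.4,0],[0,0,0,0]]' | grep -E "clock|pos|force|width"
```

```text
[ 507.7 -281.4   79. ] [ 511.1 -280.1   60. ]
eef_pos: [654.6, 278.1, 92.8]
wrist_force: [0.3, 0.3, -0.2]
grip_force: 0.0
clock: 24.95
eef_pos: [656.9, 280.2, 95.6]
wrist_force: [0.4, -0.2, 6.1]
width: 9.5
grip_force: 41.9
clock: 25.75
eef_pos: [657.1, 280.4, 216.7]
wrist_force: [0.3, -0.0, -1.2]
width: 9.4
grip_force: 41.0
```

```bash
python3 -m crank '[[-0.4,-0.334,0,0],[-0.7,-0.584,0,0],[-0.9,-0.751,0,0],[-0.9,-0.751,0,0],[-0.9,-0.751,0,0],[-0.9,-0.751,0,0],[-0.9,-0.751,0,0],[-0.9,-0.751,0,0],[-0.9,-0.751,0,0],[-0.9,-0.751,0,0]]' | grep -E "clock|pos|force"
python3 -m crank '[[-0.9,-0.751,0,0],[-0.9,-0.751,0,0],[-0.9,-0.751,0,0],[-0.9,-0.751,0,0],[-0.9,-0.751,0,0],[-0.7,-0.584,0,0],[-0.4,-0.334,0,0],[0,0,0,0],[0,0,0,0],[0,0,0,0]]' | grep -E "clock|pos|force"
python3 - <<'E'
from cell import cams,bot;import cv2
from h import *
s=bot.read_state();R=cv2.Rodrigues(np.array(s["eef_rot"]))[0]
T=np.array([509,-280])+43*R[:2,1]
d=T-s["eef_pos"][:2];print("rows units",d@R[:2,0]/30,d@R[:2,1]/30,s["eef_pos"],T)
a=np.ascontiguousarray(cams.camera("side")["frame"][:,:,::-1])
cv2.imwrite("pics/s5.png",cv2.resize(a[180:330,260:410],None,fx=4,fy=4))
c=s["eef_pos"][:2]-43*R[:2,1]; z=s["eef_pos"][2]-95.6+85
r=proj("side",ring(*c,z,42));print("pred rim crop",(r.min(0)-[260,180])*4,(r.max(0)-[260,180])*4)
E
```

```text
clock: 26.75
eef_pos: [589.7, -39.1, 212.6]
wrist_force: [0.4, -0.3, -0.9]
grip_force: 41.0
clock: 27.75
eef_pos: [547.6, -250.9, 213.9]
wrist_force: [0.2, -0.2, -1.4]
grip_force: 41.0
rows units -0.24069117326051145 -0.15781539561801824 [ 547.55586661 -250.94551552  213.86870961] [ 546.82536279 -259.54903605]
pred rim crop [283.2 106.8] [437.6 210. ]
```

View pics/s5.png

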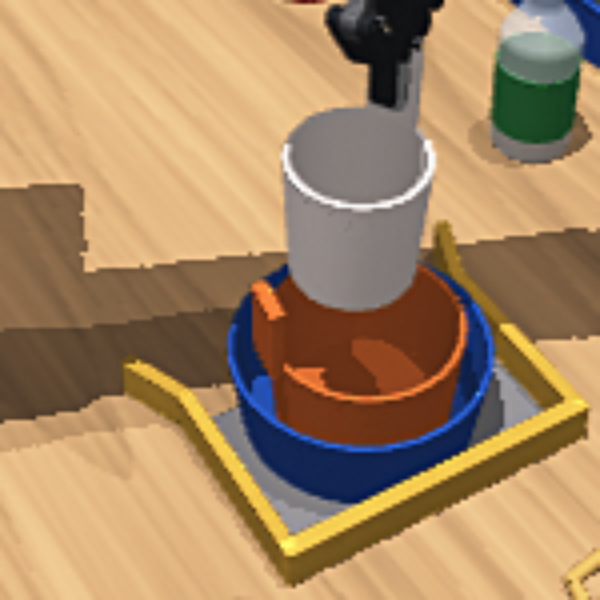

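The white tub hangs level, with its rim at crop x 283–434 against 283–438 predicted. I'll lower it into the orange one.

```bash
python3 -m crank '[[-0.24,-0.16,0.2,0],[0,0,0.5,0],[0,0,0.6,0],[0,0,0.6,0],[0,0,0.6,0],[0,0,0.5,0],[0,0,0.25,0],[0,0,0,0],[0,0,0,0]]' | grep -E "clock|pos|force"
for i in 1 2 3 4; do python3 -m crank '[[0,0,0.06,0],[0,0,0,0]]' | grep -E "pos|wrist"; done
```

```text
clock: 28.7
eef_pos: [547.0, -261.0, 117.1]
wrist_force: [0.3, -0.3, -0.8]
grip_force: 40.9
eef_pos: [547.1, -261.2, 115.6]
wrist_force: [-0.5, 0.2, -1.1]
eef_pos: [546.6, -261.0, 113.2]
wrist_force: [-0.3, 0.1, -0.5]
eef_pos: [546.5, -260.9, 111.1]
wrist_force: [0.8, 0.3, -0.9]
eef_pos: [546.5, -260.8, 109.2]
wrist_force: [-0.2, 0.2, -1.0]
```

```bash
for i in 1 2 3 4 5; do python3 -m crank '[[0,0,0.05,0],[0,0,0,0]]' | grep -E "pos|wrist"; done
```

```text
eef_pos: [546.4, -260.9, 107.7]
wrist_force: [-0.2, -0.5, -1.1]
eef_pos: [546.5, -260.9, 106.3]
wrist_force: [0.3, -0.1, -1.4]
eef_pos: [546.5, -260.9, 104.8]
wrist_force: [-1.1, -0.4, -0.4]
eef_pos: [546.8, -261.0, 103.7]
wrist_force: [1.3, 0.2, -0.1]
eef_pos: [547.0, -260.8, 103.6]
wrist_force: [0.0, 1.7, 7.0]
```

```bash
python3 -m crank '[[0,0,-0.03,0],[0,0,0,0],[0,0,0,0]]' | grep -E "pos|force"
python3 -m crank '[[0,0,0,0],[0,0,0,0],[0,0,0,0],[0,0,0,0]]' 50 | grep -E "pos|force|width"
python3 -m crank '[[0,0,-0.3,0],[0,0,-0.6,0],[0,0,-1,0],[0,0,-1,0],[0,0,-0.8,0],[0.7,0.3,0,0],[0.9,0.3,0,0],[0.9,0.3,0,0],[0.9,0.3,0,0],[0.9,0.3,0,0]]' | grep -E "clock|pos|force"
python3 -m crank '[[0.9,0.3,0,0],[0.9,0.3,0,0],[0.9,0.3,0,0],[0.5,0.2,0,0],[0,0,0,0],[0,0,0,0],[0,0,0,0]]' | grep -E "clock|pos|force"
python3 - <<'E'
from cell import cams;import cv2,numpy as np
a=cams.camera("side")["frame"][:,:,::-1];t=cams.camera("top")["frame"][:,:,::-1]
o=np.zeros((480,800,3),np.uint8); o[:,:400]=cv2.resize(a[210:330,300:400],None,fx=4,fy=4); o[:,400:]=cv2.resize(t[150:270,340:440],None,fx=4,fy=4)
cv2.imwrite("pics/s6.png",o)
E
```

```text
eef_pos: [546.9, -260.9, 103.6]
wrist_force: [-1.4, 2.3, 6.2]
grip_force: 41.9
eef_pos: [546.5, -260.9, 102.5]
wrist_force: [0.3, -0.5, -0.2]
width: 49.6
grip_force: 0.0
clock: 32.2
eef_pos: [524.9, -125.1, 214.7]
wrist_force: [0.8, -0.0, -1.5]
grip_force: 0.0
clock: 32.9
eef_pos: [508.9, -26.5, 214.2]
wrist_force: [-0.3, -0.1, -0.2]
grip_force: 0.0
```

View pics/s6.png

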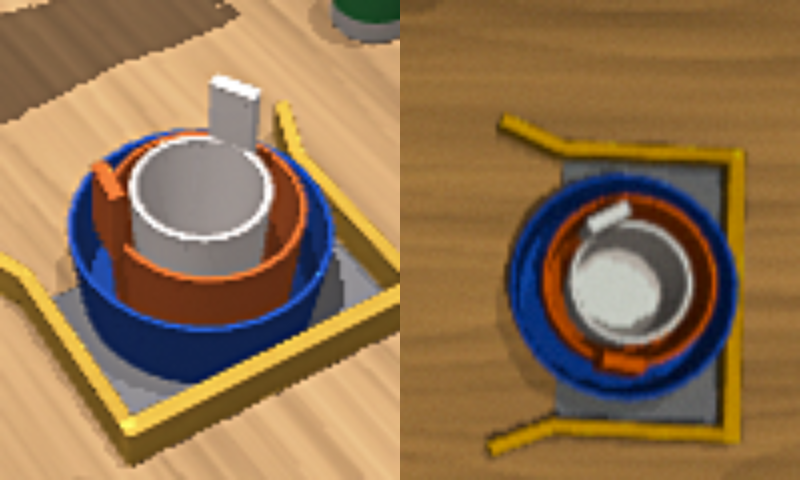

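All three tubs are nested level, blue rim overlapping the back fence (crop x≈737), and nothing else has been disturbed. Handing in.

```bash
python3 -c "
from cell import bot
print(bot.close_job())"
```

```text
the job is handed in; nothing more can be done
None
```

I slid the blue tub along the bench against the back fence, nested the orange and white tubs in it, level in the last pictures, and handed the job in at about 33 s; no verdict came back.

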